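# Offer up the flask clamp to its stand over the heating block

## Robot

A 6-joint arm with a two-finger parallel gripper is mounted at the origin on the work surface. World frame = base frame: x ahead of the robot, y to its left, z up, the work surface at z = 0. Lengths are in m, angles in rad, forces in N, time in s.
With the tool pointing down it reaches from about 0.4 to 0.825 m from the base axis. Payload 7 kg.
Tool frame: the origin (TCP) lies on the centre line of the jaws, within the pads' length; the fingertips stand 25 mm ahead of it and the grasp point (between the pads) lies 6 mm ahead of it; z points along the fingers, y is the direction in which the jaws open and shut (so a half turn about z gives the same grasp; the last joint's range is limited). The gripper opens to 85 mm and grips with 20 to 120 N. Pads are 22 mm wide; open, the fingers measure 114 mm over their backs; the gripper's body (76 mm by 85 mm) begins 54 mm behind the grasp point. The pads swing forward as they close: fully open they stand 13 mm farther back than shut.
Start: joints at [-0.983, 0.359, 0.012, 0, -1.224, -0.288], TCP at [0.199, -0.645, 0.256] pointing down, gripper open.
Joint ranges: [-3.07, 3.07], [-1.43, 2.12], [-1.02, 1.25], [-3.03, 1.67], [-3.05, -0], [-3.03, 3.03]. Speed limits (rad/s): [2.39, 2.39, 3.01, 3.14, 3.14, 3.14].

## Interface

Orientations are given as a unit quaternion [x, y, z, w].
In Python, from station import ctrl gives the robot as it stands.
- The arm moves only by the tool drive_tool, never from a script. Its argument "increments" is a list of rows, each a list of 3 entries, a list of its own where there are three numbers: the shift along the tool's x, y, z in m, then the turn, a rotation vector about the tool's x, y, z in degrees, then the opening, from -1 (shut) to 1 (fully open), so that 0 is half open. A call has 1 to 12 rows; each row is the pose to reach, as a shift and turn from the pose commanded when the call began, along the tool's axes at that moment; what a row does not reach only later rows make up. A row lasts 1/8 s, in which the tool goes at most 62.5 mm and 10.7 degrees, less where a joint would pass 70% of its speed; a pose out of reach is approached as far as the arm can. A call with a gripper value outside its range is refused whole. The fingers move at their own pace and stop on an object; "squeeze" is the grip in N (left out, the last holds). Time passes only in rows, so rows that repeat a pose let the fingers close. It gives the time, the measured TCP pose, the force and the opening at its end, in the units of the state.
- ctrl.state(): the state, without advancing time (a new reading comes with each control period).
- ctrl.snapshot(name): name is "side" or "top" or "wrist"; returns a dict with "img" (420x560x3 uint8, red, green, blue), "fx", "fy", "cx", "cy" (pixels), "position" and "orientation" of the camera in the world; the wrist camera has in their place "hand_eye" (4x4, takes a point from camera to tool coordinates, whose origin is the TCP and whose axes are the flange's). Camera axes: x right, y up, looking along -z (the intrinsics and any distortion apply to the point x, -y, -z); pixel columns grow to the right and rows downward; lengths in m; the calibration is good to about 2 mm. A picture is of the moment at which its call begins: read the wrist's pose just before it. There is no depth.
- ctrl.job_done(): hands the job in, once; it reports no verdict.
Trained networks look in the newest picture that a camera, given by its name, has taken for a name from the list of things; names that differ only in an ending like _2 or _b are one class to them, and where a whole thing is asked for, a point or a joint stands for the part that bears it (a point fixed in the world has none). Each returns a list of dicts, best first, with "p" (0 to 1); they miss things now and then, are a little off and sometimes report something else, mostly with a low value. They report only what shows in the picture. A call takes as long as a camera call. They do not tell look-alikes from the thing itself.
- ctrl.search_frame(camera, target): "extent" ([centre column, centre row, width, height] in pixels, round what is visible of it).
- ctrl.outline_of(camera, target): "mask" (420x560 bool, what is visible of it) and "extent" ([centre column, centre row, width, height] in pixels, round what is visible of it).
The state is a dict: "time": time; "joints": joint angles; "qd": joint speeds; "effort": joint torques, N m; "position": TCP position; "eef_rot": TCP orientation; "contact_force": force on the tool from outside, world axes, zero at the start; "wrist_torque": the same for the moment, N m; "width": finger opening in m.
Only numpy, scipy, OpenCV 4.12 (cv2) and the standard library are available. Lean on these libraries where they do the work, as an engineer would, in place of code of your own. Each camera call takes 0.05 s, during which the arm holds its last target.

## Task

Pick up the flask clamp that lies on the bench by its balance point on the bare rod and carry it level to the hotplate that has the aluminium heating block on it (the other one is taken by a beaker). Offer it up to the stand behind that hotplate: the stand's rod inside the open slot of the clamp's boss, the jaws centred over the well of the block, the clamp's rod about 8 cm above the top of the block. Finish while holding it there by the balance point, level and still, not leaning on the stand, so that a colleague can tighten the boss screw; disturb nothing else.

Things in the scene. Friction and masses are not known exactly. Their poses are not given: they have to be found in the camera images.
- clamp: Flask clamp with a boss fixed on its rod, bare grey metal, 0.4 to 0.65 kg, lying level on the bench. Rod 12 mm in diameter, its axis 20 mm above the bench. Origin on the rod's axis at the BALANCE POINT; x along the rod to the tail, z up. Cast head with jaws x = -138 to -28 mm, 40 mm high, 88 mm over its wing nuts; bare rod -28 to +104; boss +104 to +146; tail end +175 mm.
- clamp_jaws (a point): Middle of the jaws, where a flask's neck would sit: on the rod's axis, 105 mm from the balance point towards the head (clamp frame x = -105, y = 0, z = 0 mm).
- clamp_slot (a point): Where the stand's rod belongs in the boss's slot: clamp frame x = +125, y = +28, z = 0 mm. The slot runs vertically through the boss, is 22 mm wide (y = +17 to +39), closed at x = +110 and open at x = +146, so a rod enters it as the clamp moves along its own +x. Boss 40 mm high, y = -13 to +46 mm, thumbscrews 20 mm farther out on both sides.
- block: Round aluminium heating block for a flask, 120 mm in diameter and 45 mm high, with a round well 68 mm wide in the middle of its top; it stands in the middle of one of the two hotplates (to within 4 mm). Origin at the centre of its underside, z up.
- beaker: Glass beaker, 72 mm in diameter and 90 mm high, standing in the middle of the other hotplate. Origin at the centre of its underside.
- station_1: Hotplate stirrer on the robot's left, fixed; both are identical. Origin on the bench under the centre of its round plate; x from the control panel (robot's side) to the stand behind, z up. White housing 160 mm wide, 72 mm high, x = -145 to +85 mm; black plate 135 mm across, its top 95 mm above the bench. The stand's base is behind it, 165 x 110 x 12 mm.
- station_2: Hotplate stirrer on the robot's right, fixed; both are identical. Origin on the bench under the centre of its round plate; x from the control panel (robot's side) to the stand behind, z up. White housing 160 mm wide, 72 mm high, x = -145 to +85 mm; black plate 135 mm across, its top 95 mm above the bench. The stand's base is behind it, 165 x 110 x 12 mm.
- station_1_rod (a point): Point on the axis of the stand's rod on the left, 220 mm above the bench. Vertical steel rod, 10 mm in diameter, top 462 mm above the bench, fixed, at x = +230, y = +28 mm in the frame of its hotplate.
- station_2_rod (a point): Point on the axis of the stand's rod on the right, 220 mm above the bench. Vertical steel rod, 10 mm in diameter, top 462 mm above the bench, fixed, at x = +230, y = +28 mm in the frame of its hotplate.
- flask_on_ring: Bystander: small round-bottomed flask sitting in a cork ring, 100 mm across, 112 mm high; origin at the centre of its underside.
- wash_bottle: Bystander: white plastic wash bottle with a blue cap, 72 mm across, 192 mm high with its spout; origin at the centre of its underside.
- reagent_bottle: Bystander: amber reagent bottle, 70 mm across, 150 mm high; origin at the centre of its underside.
- conical_flask: Bystander: conical glass flask with a stopper, 78 mm across, 135 mm high; origin at the centre of its underside.
- stir_bar: Bystander: white stir bar, 40 x 9 x 9 mm, lying on the bench; origin at the centre of its underside.
- spatula: Bystander: thin steel spatula, 180 mm long, lying on the bench; origin at its middle.
- petri_dish: Bystander: glass Petri dish, 94 mm across, 17 mm high; origin at the centre of its underside.
There are look-alikes about, which are no part of the job. What is meant by the block is not green, and is the smaller of those in its own colour.

How it is judged:
On the way:
1. the clamp is lifted clear of the bench, level, gripped at its balance point (contact force between the fingers and clamp above 2 N and x of the grasp point in the frame of clamp between -0.02 and 0.02 m and height (world z) of clamp above 0.06 m and angle between clamp's own z axis and vertical below 0.12 rad), for 0.2 s.
At the end, for the whole second after the job is handed in: Gripped within 20 mm of the balance point, still, level within 5 deg; jaws within 12 mm of the block's axis; clamp rod 60 to 105 mm above the block; stand rod in the boss slot (9 mm sideways, 2 to 30 mm from its end), pressed with under 4 N; block not touched (contact force between the fingers and clamp above 2 N and x of the grasp point in the frame of clamp between -0.02 and 0.02 m and angle between clamp's own z axis and vertical below 0.087 rad and horizontal distance between clamp_jaws and block below 0.012 m and z of clamp in the frame of block between 0.105 and 0.15 m and ((x of station_1_rod in the frame of clamp between 0.112 and 0.14 m and y of station_1_rod in the frame of clamp between 0.019 and 0.037 m) or (x of station_2_rod in the frame of clamp between 0.112 and 0.14 m and y of station_2_rod in the frame of clamp between 0.019 and 0.037 m)) and contact force between clamp and station_1 below 4 N and contact force between clamp and station_2 below 4 N and contact force between clamp and block below 0.2 N and linear speed of clamp below 0.02 m/s and angular speed of clamp below 0.15 rad/s); the arm keeps its last pose, push and grip.
It fails at once if the clamp is tipped by more than 17 degrees (angle between clamp's own z axis and vertical above 0.3 rad).
It fails at once if the heating block is shifted by more than 8 mm (distance of block from where it was at the start of the episode above 0.008 m).
It fails at once if a bystander is shifted by more than 15 mm (distance of any of beaker, flask_on_ring, wash_bottle, reagent_bottle, conical_flask, stir_bar, spatula, petri_dish from where it was at the start of the episode above 0.015 m).
It also fails if it takes over 45 s, if anything falls off the work surface, if the arm or the gripper's body presses on something with over 40 N, if the wrist force passes 120 N, or if a joint passes its speed limit or range.

## Working session

There is one attempt and no reset: what is moved stays moved. The work goes in short steps, Python scripts to look and compute and a tool call to move; the robot and the scene stay as the last step left them, time stands still between calls to the robot, and variables do not carry over. Pictures are saved under pics/ and viewed, and the job is handed in when it is done.

Besides the shell and the picture viewer there is one more tool, called after "Request:" as a command line: name --argument value ..., lists and objects as JSON in quotes. drive_tool: Moves the arm, as the interface text tells. Its arguments: {"type":"object","properties":{"increments":{"type":"array"},"squeeze":{"type":"number"}},"required":["increments"]}

```bash
ls; mkdir -p pics; python3 - <<'E'
from station import ctrl
import cv2,pickle
print(ctrl.state())
d={}
for n in ["side","top","wrist"]:
    s=ctrl.snapshot(n); d[n]=s
    cv2.imwrite(f"pics/{n}0.png",s["img"][:,:,::-1])
    print(n,{k:v for k,v in s.items() if k!="img"})
pickle.dump(d,open("snap0.pkl","wb"))
E
```

```text
pics
{'time': 0.0, 'joints': array([-9.82916947e-01,  3.59398147e-01,  1.10069845e-02, -3.51042128e-04,
       -1.22410954e+00, -2.88084558e-01]), 'qd': array([-0.00201757, -0.00027512, -0.00018547,  0.00024448,  0.00063165,
        0.00010613]), 'effort': array([ 2.97006272e-04, -5.83321309e+01,  2.93426585e+01,  6.93676963e+00,
       -6.00353465e-03, -3.78561958e-05]), 'position': array([ 0.19916532, -0.64445668,  0.25533364]), 'eef_rot': array([-1.49277529e-01,  9.88794956e-01,  8.41739669e-04, -2.11973552e-04]), 'contact_force': array([-0.68844328, -0.03389686, -0.22995397]), 'wrist_torque': array([ 0.02905594, -0.04391733,  0.08376497]), 'width': 0.08520804713687546}
side {'fx': 423.3162095616314, 'fy': 423.3162095616314, 'cx': 284.0781795924109, 'cy': 202.78163478115073, 'position': array([0.22359155, 0.78098856, 0.90424209]), 'orientation': array([-0.06514479,  0.40123646,  0.89901475, -0.1629047 ])}
top {'fx': 382.05528260702005, 'fy': 382.05528260702005, 'cx': 278.8197869476631, 'cy': 208.51233273648086, 'position': array([ 0.29030896, -0.00478803,  1.19460878]), 'orientation': array([-0.06567395,  0.05037192,  0.70724406, -0.70210786])}
wrist {'fx': 358.8955665260232, 'fy': 358.8955665260232, 'cx': 281.03807181867984, 'cy': 206.21942141114337, 'hand_eye': array([[ 4.16212289e-04,  9.56725060e-01,  2.90993105e-01,
         7.30426119e-02],
       [ 9.99999913e-01, -4.08561720e-04, -8.70502316e-05,
         8.77714051e-05],
       [ 3.56055054e-05,  2.90993116e-01, -9.56725146e-01,
        -1.16128372e-01],
       [ 0.00000000e+00,  0.00000000e+00,  0.00000000e+00,
         1.00000000e+00]])}
```

View pics/side0.png

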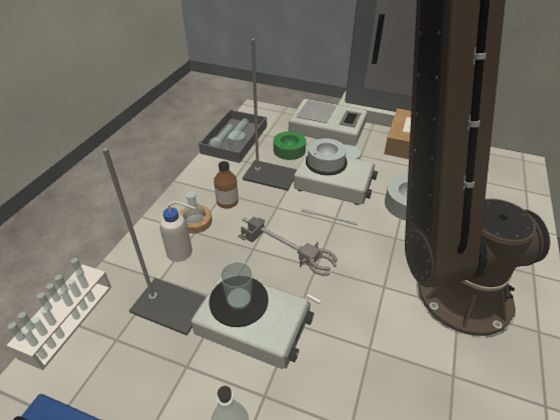

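View pics/top0.png

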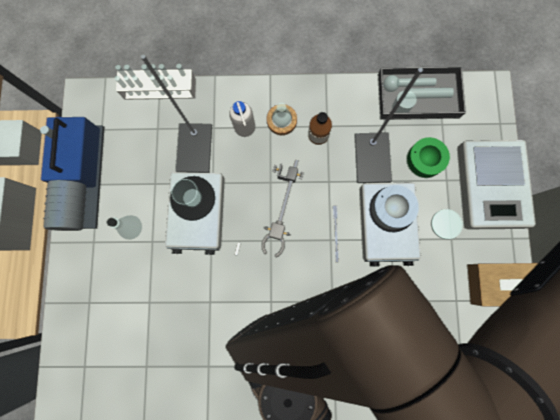

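View pics/wrist0.png

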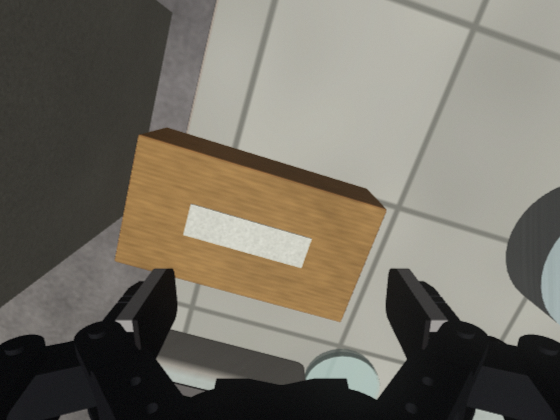

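```bash
cat > h.py <<'E'
import numpy as np, cv2
from scipy.spatial.transform import Rotation as R
def campose(s,st=None):
    if "hand_eye" in s:
        T=np.eye(4);T[:3,:3]=R.from_quat(st["eef_rot"]).as_matrix();T[:3,3]=st["position"]
        T=T@s["hand_eye"];return T[:3,:3],T[:3,3]
    return R.from_quat(s["orientation"]).as_matrix(),np.array(s["position"])
def pix2plane(s,uv,z,st=None):
    Rm,p=campose(s,st);d=Rm@np.array([(uv[0]-s["cx"])/s["fx"],-(uv[1]-s["cy"])/s["fy"],-1.]);
    return p+d*(z-p[2])/d[2]
def proj(s,P,st=None):
    Rm,p=campose(s,st);c=(np.atleast_2d(P)-p)@Rm
    return np.c_[s["cx"]+s["fx"]*c[:,0]/-c[:,2], s["cy"]-s["fy"]*c[:,1]/-c[:,2]]
E
python3 - <<'E'
from station import ctrl
from h import *
import pickle
out={}
for cam in ["side","top"]:
    s=ctrl.snapshot(cam)
    for t in ["clamp","clamp_slot","clamp_jaws","block","beaker","station_1","station_2","station_2_rod","reagent_bottle","wash_bottle","flask_on_ring","conical_flask","stir_bar","spatula","petri_dish"]:
        r=ctrl.search_frame(cam,t)
        print(cam,t,[(round(float(d["p"]),2),np.round(d["extent"]).astype(int).tolist(),np.round(pix2plane(s,d["extent"][:2],0.02),3)[:2].tolist()) for d in r[:4]])
print(ctrl.state()["time"])
E
```

```text
side clamp [(0.61, [288, 247, 99, 63], [0.478, 0.025])]
side clamp_slot [(0.63, [289, 247, 95, 58], [0.474, 0.026])]
side clamp_jaws [(0.8, [290, 246, 94, 59], [0.473, 0.021])]
side block [(0.95, [289, 146, 34, 28], [0.641, -0.442]), (0.85, [329, 156, 37, 36], [0.488, -0.437]), (0.71, [396, 199, 23, 42], [0.225, -0.29]), (0.66, [331, 215, 58, 19], [0.399, -0.141])]
side beaker [(0.74, [235, 285, 29, 48], [0.558, 0.197])]
side station_1 [(0.91, [208, 259, 207, 221], [0.666, 0.143]), (0.66, [310, 123, 140, 160], [0.616, -0.622]), (0.47, [287, 247, 96, 61], [0.479, 0.026])]
side station_2 [(0.91, [208, 259, 207, 221], [0.666, 0.143]), (0.66, [310, 123, 140, 160], [0.616, -0.622]), (0.47, [287, 247, 96, 61], [0.479, 0.026])]
side station_2_rod [(0.86, [312, 123, 133, 167], [0.611, -0.624]), (0.36, [227, 183, 24, 49], [0.759, -0.166])]
side reagent_bottle [(0.79, [226, 186, 24, 50], [0.756, -0.154])]
side wash_bottle [(0.89, [176, 232, 34, 62], [0.798, 0.086])]
side flask_on_ring [(0.97, [198, 211, 33, 40], [0.783, -0.013])]
side conical_flask [(0.74, [230, 401, 34, 32], [0.444, 0.465])]

[... 390 characters left out ...]
8, 193, 28, 25], [0.537, 0.308])]
top station_1 [(0.97, [385, 167, 69, 195], [0.616, -0.316])]
top station_2 [(0.97, [385, 167, 69, 195], [0.616, -0.316])]
top station_2_rod [(0.72, [388, 167, 70, 199], [0.614, -0.324]), (0.66, [283, 207, 40, 98], [0.49, 0.008]), (0.16, [182, 155, 82, 201], [0.661, 0.329])]
top reagent_bottle [(0.58, [321, 130, 25, 31], [0.741, -0.116])]
top wash_bottle [(0.7, [239, 120, 24, 38], [0.777, 0.148])]
top flask_on_ring [(0.97, [283, 118, 30, 36], [0.783, 0.005])]
top conical_flask []
top stir_bar []
top spatula [(0.64, [335, 233, 2, 55], [0.407, -0.153])]
top petri_dish [(0.82, [447, 222, 30, 30], [0.44, -0.497]), (0.27, [184, 155, 81, 202], [0.663, 0.325])]
1.75
```

```bash
python3 - <<'E'
import pickle,cv2
d=pickle.load(open("snap0.pkl","rb"))
i=d["top"]["img"][:,:,::-1]
a=cv2.resize(i[145:265,230:330],None,fx=5,fy=5,interpolation=cv2.INTER_CUBIC); cv2.imwrite("pics/cl.png",a)
a=cv2.resize(i[60:280,340:470],None,fx=2.7,fy=2.7,interpolation=cv2.INTER_CUBIC)
cv2.imwrite("pics/bl.png",a)
E
```

```text
(no output)
```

View pics/cl.png

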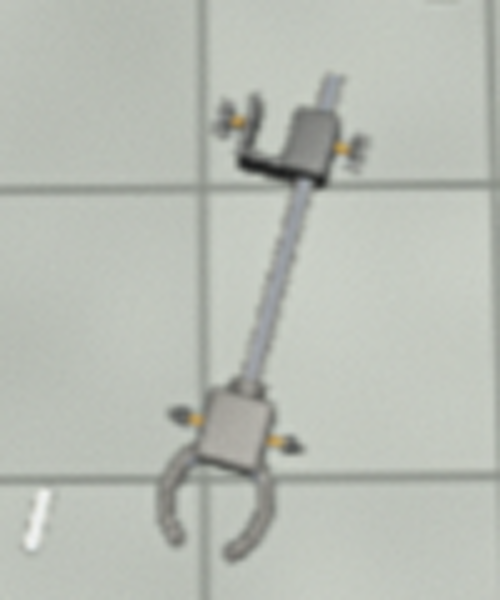

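View pics/bl.png

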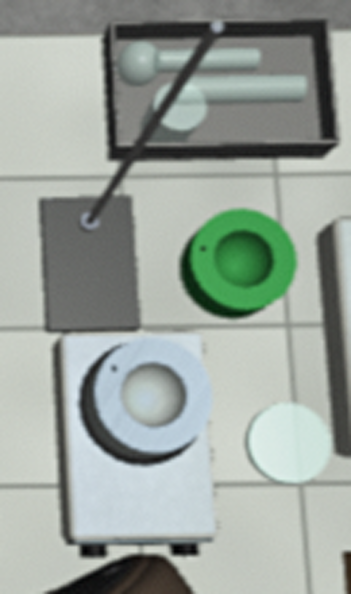

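```bash
python3 - <<'E'
import pickle
from h import *
d=pickle.load(open("snap0.pkl","rb")); s=d["top"]
c=lambda u,v:(230+(u-2)/5,145+(v-2)/5)
b=lambda u,v:(340+(u-.85)/2.7,60+(v-.85)/2.7)
tail=pix2plane(s,c(335,75),.02); neck=pix2plane(s,c(248,383),.02); mid=pix2plane(s,c(303,184),.02)
jt=(pix2plane(s,c(235,558),.02)+pix2plane(s,c(178,542),.02))/2
ax=tail-neck; 
print(tail,mid,neck,jt, np.linalg.norm(tail-neck),np.linalg.norm(tail-jt),np.degrees(np.arctan2(ax[1],ax[0])),np.degrees(np.arctan2(*(tail-jt)[[1,0]])))
x=(tail-jt)/np.linalg.norm(tail-jt); print("origin",tail-.175*x, jt+.138*x)
print("rod base",pix2plane(s,b(90,222),.012),"top",pix2plane(s,b(217,27),.462))
# block top outline circle
print("well",pix2plane(s,b(154,394),.14),"plate centre")
# housing corners z=.072
for q in [(63,338),(203,335),(213,540),(68,543)]: print(pix2plane(s,b(*q),.072))
for q in [(40,198),(130,195),(140,325),(46,328)]: print(pix2plane(s,b(*q),.012))
s=d["side"]
a=s["img"][:,:,::-1]
cv2.imwrite("pics/s1.png",cv2.resize(a[120:215,230:400],None,fx=4.5,fy=4.5,interpolation=cv2.INTER_CUBIC))
E
```

```text
[ 0.64238763 -0.037253    0.02      ] [ 0.57147581 -0.01616714  0.02      ] [0.44529898 0.0192245  0.02      ] [0.34257321 0.04520309 0.02      ] 0.2050210865005471 0.3109464469517602 -15.990125211229719 -15.377518309160699
origin [0.47365271 0.00915311 0.02      ] [0.47563275 0.00860856 0.02      ]
rod base [ 0.70068538 -0.28359481  0.012     ] top [ 0.69776787 -0.280475    0.462     ]
well [ 0.47045467 -0.31059104  0.14      ] plate centre
[ 0.54601973 -0.2335443   0.072     ]
[ 0.54778965 -0.38784369  0.072     ]
[ 0.32289035 -0.3842447   0.072     ]
[ 0.32064827 -0.22957135  0.072     ]
[ 0.73142249 -0.22547727  0.012     ]
[ 0.73369997 -0.33264228  0.012     ]
[ 0.57429896 -0.3360005   0.012     ]
[ 0.57188282 -0.22645614  0.012     ]
```

View pics/s1.png

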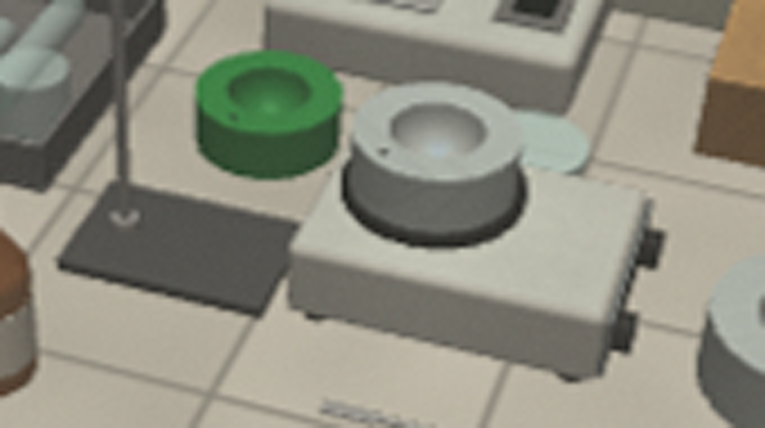

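```bash
cat >> h.py <<'E'
def down(yaw_y):  # tool z down, tool y axis at world yaw (deg)
    a=np.radians(yaw_y); y=np.array([np.cos(a),np.sin(a),0]); z=np.array([0,0,-1.]); x=np.cross(y,z)
    return R.from_matrix(np.c_[x,y,z])
def inc(st,P,yaw):
    r0=R.from_quat(st["eef_rot"]); 
    return r0.inv().apply(np.array(P)-st["position"]), np.degrees((r0.inv()*down(yaw)).as_rotvec())
E
python3 - <<'E'
from station import ctrl
from h import *
st=ctrl.state(); print(st["position"],st["time"])
print(inc(st,[.4745,.009,.22],74.5))
E
```

```text
[ 0.19931943 -0.64486421  0.25627541] 1.75
(array([-0.45600862,  0.54343136,  0.03629259]), array([ 2.14255040e-03, -1.38420454e-03,  3.26769281e+01]))
```

Request:
drive_tool --increments '[[[-0.03,0.036,0],[0,0,0],1],[[-0.072,0.086,0],[0,0,0],1],[[-0.114,0.136,0],[0,0,0],1],[[-0.156,0.186,0],[0,0,5],1],[[-0.198,0.236,0],[0,0,10],1],[[-0.24,0.286,0],[0,0,15],1],[[-0.282,0.336,0],[0,0,20],1],[[-0.324,0.386,0],[0,0,25],1],[[-0.366,0.436,0.01],[0,0,30],1],[[-0.408,0.486,0.02],[0,0,32.7],1],[[-0.44,0.524,0.03],[0,0,32.7],1],[[-0.456,0.5435,0.036],[0,0,32.7],1]]'

```text
time: 3.25
position: [0.4752, 0.0116, 0.2202]
eef_rot: [0.134, 0.991, 0.0, 0.0]
contact_force: [-0.1, 0.1, -0.0]
width: 0.0857
```

```bash
python3 - <<'E'
from station import ctrl
from h import *
import pickle
ctrl.snapshot("wrist"); ctrl.snapshot("wrist"); ctrl.snapshot("wrist")
st=ctrl.state(); s=ctrl.snapshot("wrist"); print(st["position"],st["joints"])
pickle.dump((st,s),open("w1.pkl","wb")); cv2.imwrite("pics/w1.png",s["img"][:,:,::-1])
x=np.array([np.cos(np.radians(-15.5)),np.sin(np.radians(-15.5)),0]);o=np.array([.4745,.009,.02])
print(proj(s,[o+x*t for t in (-.138,-.105,-.028,0,.104,.146,.175)],st))
s=ctrl.snapshot("top"); cv2.imwrite("pics/top1.png",s["img"][:,:,::-1]);pickle.dump(s,open("t1.pkl","wb"))
E
```

```text
[0.4747818  0.0106201  0.21976997] [ 4.38089687e-01  5.50759611e-02 -4.67558223e-01 -3.25686952e-05
 -1.04924254e+00 -2.27699411e+00]
[[278.71191714  11.86478044]
 [278.67407675  56.8714721 ]
 [278.59471331 151.26493705]
 [278.56857034 182.3589285 ]
 [278.48197823 285.3500471 ]
 [278.45105555 322.12893556]
 [278.43087886 346.12673082]]
```

View pics/w1.png

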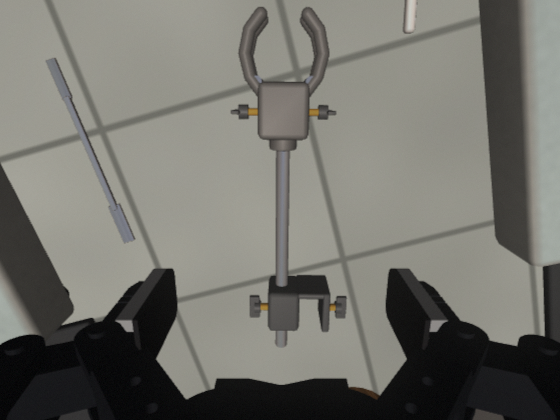

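View pics/top1.png

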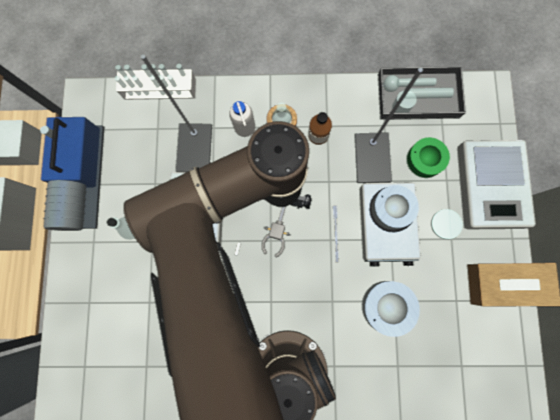

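```bash
python3 - <<'E'
from h import *
import pickle
st,s=pickle.load(open("w1.pkl","rb"))
g=cv2.GaussianBlur(cv2.cvtColor(s["img"],cv2.COLOR_RGB2GRAY),(3,3),0).astype(float)
P=[]
for r in range(155,276,10):
    gx=np.gradient(g[r,260:305]); P.append((260+(gx.argmin()+gx.argmax())/2,r)); print(r,260+gx.argmin(),260+gx.argmax())
W=np.array([pix2plane(s,p,.02,st) for p in P]); 
c=W.mean(0); d=np.linalg.svd(W-c)[2][0]; d*=np.sign(d[0]); print("yaw",np.degrees(np.arctan2(d[1],d[0])))
for n,uv,x in [("tail",(280.5,347),.175),("jaws",(286,9),-.138)]:
    p=pix2plane(s,uv,.02,st); o=c+d*((p-c)@d-x); print(n,o)
for n,uv,x,z in [("boss near",(284,277),.104,.04),("bossfar",(284,329),.146,.04),("head far", (283,83),-.03,.04)]:
    p=pix2plane(s,uv,z,st); o=c+d*((p-c)@d-x); print(n,o)
E
```

```text
155 275 290
165 275 289
175 275 289
185 275 289
195 275 289
205 275 289
215 275 289
225 275 288
235 275 288
245 275 288
255 275 288
265 275 288
275 296 277
yaw -14.729017962174598
tail [0.47630523 0.01159237 0.02      ]
jaws [0.47336492 0.01236534 0.02      ]
boss near [0.45615652 0.0168892  0.02      ]
bossfar [0.46927176 0.01344138 0.02      ]
head far [0.42300301 0.02560481 0.02      ]
```

```bash
python3 - <<'E'
from h import *
import pickle
st,s=pickle.load(open("w1.pkl","rb"))
a=np.radians(-15.1);x=np.array([np.cos(a),np.sin(a),0]);y=np.array([-x[1],x[0],0]);o=np.array([.475,.012,.02])
f=lambda *q:o+q[0]*x+q[1]*y+np.array([0,0,q[2]])
for q in [(.175,0,0),(.146,0,.02),(.146,0,-.02),(.104,0,.02),(.104,0,-.02),(.104,0,0),(-.028,0,.0),(-.028,0,.02),(-.138,0,0),(.125,.046,.0),(.125,-.013,0),(.125,.066,0),(.125,-.033,0),(.146,.039,.02),(-.08,.044,0),(-.08,-.044,0)]: print(q,proj(s,f(*q),st)[0].round(1))
print(inc(st,[.475,.012,.035],74.9))
E
```

```text
(0.175, 0, 0) [282.5 345.9]
(0.146, 0, 0.02) [282.5 334.3]
(0.146, 0, -0.02) [282.4 310.7]
(0.104, 0, 0.02) [282.4 295.8]
(0.104, 0, -0.02) [282.2 275.4]
(0.104, 0, 0) [282.3 285.1]
(-0.028, 0, 0.0) [281.8 150.9]
(-0.028, 0, 0.02) [281.9 154.4]
(-0.138, 0, 0) [281.3  11.4]
(0.125, 0.046, 0.0) [328.2 303.6]
(0.125, -0.013, 0) [269.4 303.8]
(0.125, 0.066, 0) [348.2 303.6]
(0.125, -0.033, 0) [249.4 303.9]
(0.146, 0.039, 0.02) [322.9 334.1]
(-0.08, 0.044, 0) [334.2  88.4]
(-0.08, -0.044, 0) [229.   88.9]
(array([-1.03568537e-07,  1.51397830e-03,  1.84769046e-01]), array([-0.03883051, -0.04823561, -0.26239273]))
```

```bash
python3 - <<'E'
import cv2
a=cv2.imread("pics/w1.png")[0:360,220:350]
cv2.imwrite("pics/w1c.png",cv2.resize(a[250:360],None,fx=5,fy=5,interpolation=cv2.INTER_CUBIC))
E
```

```text
(no output)
```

View pics/w1c.png

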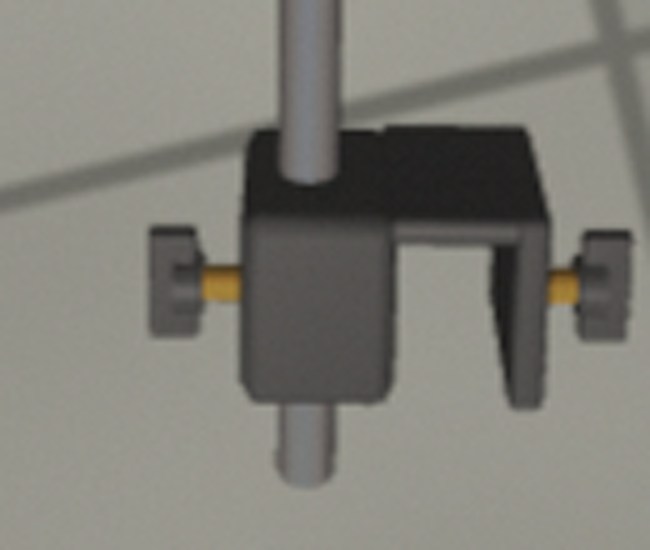

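Request:
drive_tool --increments '[[[0,0.0015,0.03],[0,0,0.4],1],[[0,0.0015,0.08],[0,0,0.4],1],[[0,0.0015,0.13],[0,0,0.4],1],[[0,0.0015,0.165],[0,0,0.4],1],[[0,0.0015,0.185],[0,0,0.4],1],[[0,0.0015,0.19],[0,0,0.4],1],[[0,0.0015,0.19],[0,0,0.4],1]]' --squeeze 80

```text
time: 4.38
position: [0.4751, 0.01, 0.0308]
eef_rot: [0.139, 0.99, 0.0, 0.0]
contact_force: [0.6, 0.2, -0.5]
width: 0.0856
```

```bash
python3 - <<'E'
from station import ctrl
from h import *
st=ctrl.state(); s=ctrl.snapshot("wrist"); print(st["position"],st["contact_force"],st["width"])
cv2.imwrite("pics/w2.png",s["img"][:,:,::-1])
E
```

```text
[0.47512251 0.01003028 0.03084344] [ 0.56178901  0.18575352 -0.46482359] 0.08555963997269188
```

View pics/w2.png

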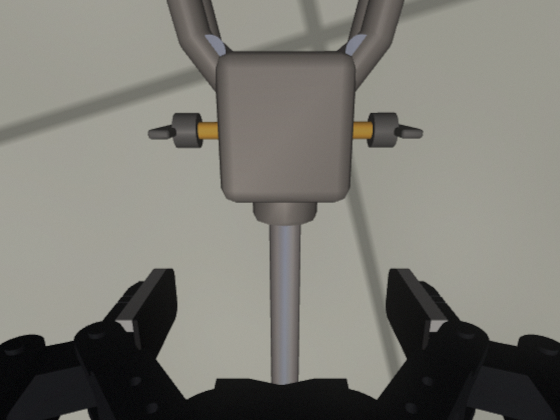

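Request:
drive_tool --increments '[[[0,0.0012,0],[0,0,0],0.5],[[0,0.0012,0],[0,0,0],0.0],[[0,0.0012,0],[0,0,0],-0.4],[[0,0.0012,0],[0,0,0],-0.7],[[0,0.0012,0],[0,0,0],-1],[[0,0.0012,0],[0,0,0],-1],[[0,0.0012,0],[0,0,0],-1],[[0,0.0012,0],[0,0,0],-1]]' --squeeze 80

```text
time: 5.42
position: [0.4752, 0.0116, 0.0306]
eef_rot: [0.138, 0.99, -0.0, 0.0]
contact_force: [-0.5, 0.1, 5.9]
width: 0.0091
```

```bash
python3 - <<'E'
from station import ctrl
from h import *
st=ctrl.state(); s=ctrl.snapshot("wrist"); print(st["position"],st["contact_force"],st["wrist_torque"],st["width"])
cv2.imwrite("pics/w3.png",s["img"][:,:,::-1])
print(ctrl.state()["width"])
E
```

```text
[0.47519168 0.01163313 0.03061873] [-0.52599282  0.10664386  5.85740815] [0.07275086 0.64855126 0.03888316] 0.009132799260200924
0.00980820413835596
```

View pics/w3.png

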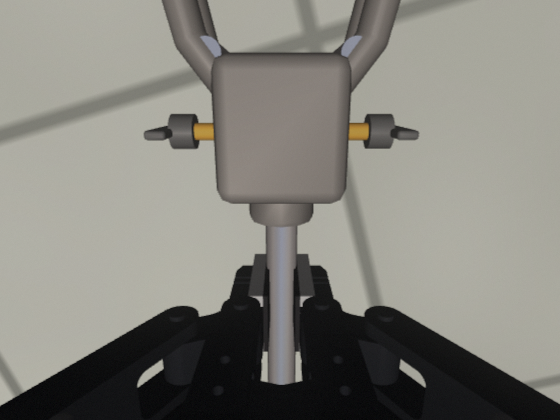

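Request:
drive_tool --increments '[[[0,0,-0.005],[0,0,0],-1],[[0,0,-0.02],[0,0,0],-1],[[0,0,-0.045],[0,0,0],-1],[[0,0,-0.07],[0,0,0],-1],[[0,0,-0.08],[0,0,0],-1],[[0,0,-0.08],[0,0,0],-1]]'

```text
time: 6.22
position: [0.4751, 0.0117, 0.1104]
eef_rot: [0.139, 0.99, 0.0, 0.0]
contact_force: [-0.3, -0.2, -4.7]
width: 0.0091
```

```bash
python3 - <<'E'
from station import ctrl
from h import *
import pickle
st=ctrl.state(); s=ctrl.snapshot("wrist"); print(st["position"],st["contact_force"],st["wrist_torque"],st["width"])
cv2.imwrite("pics/w4.png",s["img"][:,:,::-1]); pickle.dump((st,s),open("w4.pkl","wb"))
s=ctrl.snapshot("side");cv2.imwrite("pics/s4.png",cv2.resize(s["img"][180:320,190:400,::-1],None,fx=3.5,fy=3.5,interpolation=cv2.INTER_CUBIC))
E
```

```text
[0.47512648 0.01171735 0.11037617] [-0.30878963 -0.19879318 -4.72576998] [-0.0595598   0.01195079  0.06286494] 0.009123959886020412
```

View pics/w4.png

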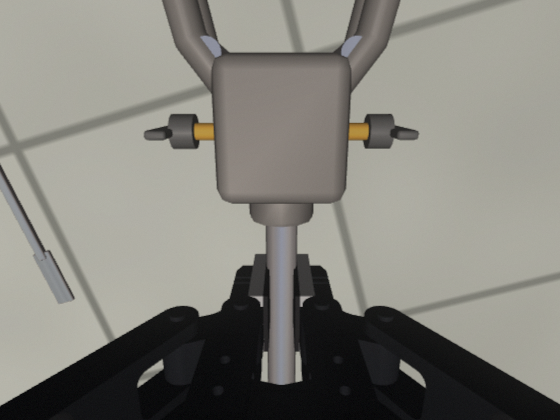

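View pics/s4.png

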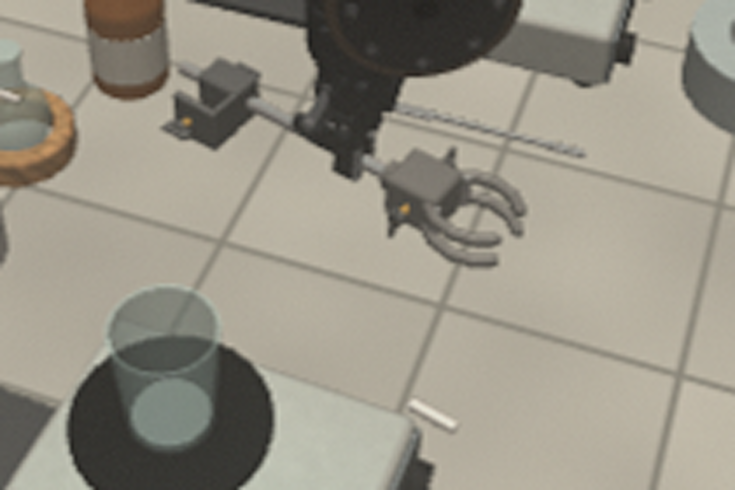

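```bash
python3 - <<'E'
from station import ctrl
from h import *
st=ctrl.state()
print(R.from_quat(st["eef_rot"]).as_matrix().round(4))
print(inc(st,[.475,.012,.25],90)); print(inc(st,[.485,-.16,.25],90)); print(inc(st,[.485,-.31,.25],90))
E
```

```text
[[-9.615e-01  2.747e-01 -1.500e-03]
 [ 2.747e-01  9.615e-01 -3.000e-04]
 [ 1.400e-03 -7.000e-04 -1.000e+00]]
(array([-0.00016476,  0.00057505, -0.14062118]), array([ -0.02959326,  -0.08288074, -15.94225493]))
(array([-0.05702316, -0.16206296, -0.14058287]), array([ -0.02959326,  -0.08288074, -15.94225493]))
(array([-0.09822346, -0.30629379, -0.14053638]), array([ -0.02959326,  -0.08288074, -15.94225493]))
```

Request:
drive_tool --increments '[[[0,0,-0.02],[0,0,-1],-1],[[0,0,-0.05],[0,0,-3],-1],[[0,0,-0.085],[0,0,-5.5],-1],[[0,0,-0.115],[0,0,-8.5],-1],[[0,0,-0.135],[0,0,-11.5],-1],[[-0.005,-0.01,-0.14],[0,0,-14],-1],[[-0.018,-0.04,-0.14],[0,0,-15.9],-1],[[-0.032,-0.08,-0.14],[0,0,-15.9],-1],[[-0.045,-0.12,-0.14],[0,0,-15.9],-1],[[-0.057,-0.15,-0.14],[0,0,-15.9],-1],[[-0.057,-0.162,-0.14],[0,0,-15.9],-1],[[-0.057,-0.162,-0.14],[0,0,-15.9],-1]]'

```text
time: 7.82
position: [0.4848, -0.1602, 0.249]
eef_rot: [0.001, 1.0, 0.0, -0.001]
contact_force: [0.8, 0.4, -4.1]
width: 0.0087
```

```bash
python3 - <<'E'
from station import ctrl
from h import *
import pickle
st=ctrl.state(); s=ctrl.snapshot("wrist"); print(st["position"],st["contact_force"],st["joints"],st["width"])
cv2.imwrite("pics/w5.png",s["img"][:,:,::-1]); pickle.dump((st,s),open("w5.pkl","wb"))
s=ctrl.snapshot("top");cv2.imwrite("pics/t5.png",s["img"][...,::-1])
print(inc(st,[.485,-.31,.25],90))
E
```

```text
[ 0.48479036 -0.16016454  0.24902487] [ 0.77043874  0.35412089 -4.09292153] [ 6.56816958e-02  9.32631465e-02 -3.53679113e-01 -5.14667096e-04
 -1.12618646e+00 -1.63829332e+00] 0.0087054108697928
(array([-0.00051253, -0.14983442, -0.00102216]), array([ 0.01765542, -0.13511056, -0.11672306]))
```

View pics/w5.png

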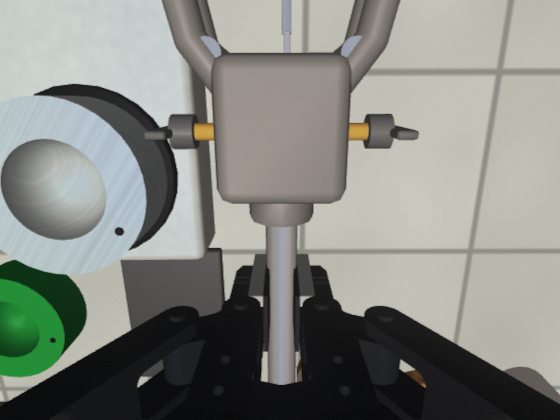

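View pics/t5.png

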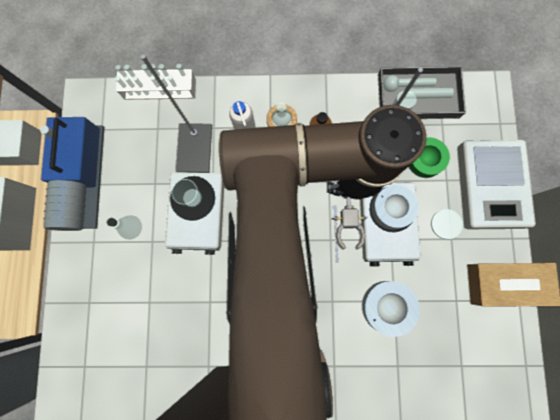

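```bash
python3 - <<'E'
from station import ctrl
from h import *
import pickle
st,s=pickle.load(open("w5.pkl","rb")); d=pickle.load(open("snap0.pkl","rb")); t=d["top"]
for z in (.3,.4,.5,.6,.7): print(z,proj(t,[.485,-.16,z])[0].round(), pix2plane(t,(394,137),z).round(3))
# well rim fit in wrist & top at z=.14: candidate centre by projecting circle
for name,S,stt in (("wrist",s,st),("top",t,None)):
    img=S["img"][:,:,::-1].copy()
    c=np.array([.4705,-.3106,.14])
    for r in (.034,.06):
        a=np.linspace(0,2*np.pi,80); P=c+np.c_[r*np.cos(a),r*np.sin(a),0*a]
        p=proj(S,P,stt); cv2.polylines(img,[np.int32(p*8)],True,(0,0,255),1,cv2.LINE_AA,3)
    q=proj(S,[[.699,-.282,.012],[.699,-.282,.462]],stt); print(q)
    if name=="top": img=cv2.resize(img[130:260,340:460],None,fx=4.5,fy=4.5,interpolation=cv2.INTER_CUBIC)
    else: img=cv2.resize(img[60:360,0:240],None,fx=2,fy=2,interpolation=cv2.INTER_CUBIC)
    cv2.imwrite(f"pics/fit_{name}.png",img)
E
```

```text
0.3 [352. 189.] [ 0.613 -0.267  0.3  ]
0.4 [360. 179.] [ 0.577 -0.238  0.4  ]
0.5 [370. 166.] [ 0.54  -0.208  0.5  ]
0.6 [383. 149.] [ 0.504 -0.179  0.6  ]
0.7 [401. 125.] [ 0.468 -0.15   0.7  ]
[[   177.06080616    353.65227055]
 [  4801.36725088 -11034.59574261]]
[[372.54371845 142.41623711]
 [420.76501175  69.11592322]]
```

View pics/fit_wrist.png

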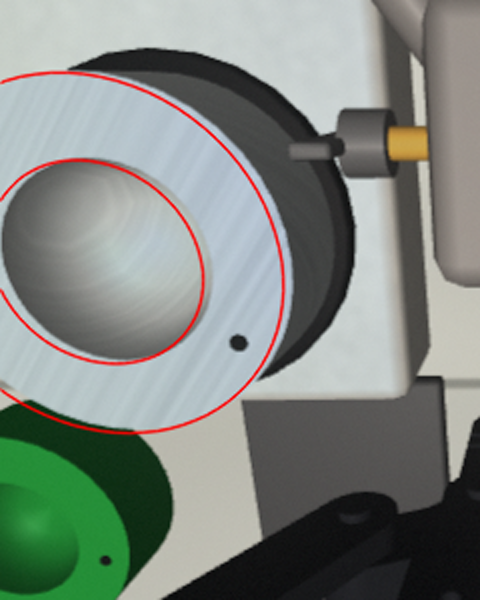

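View pics/fit_top.png

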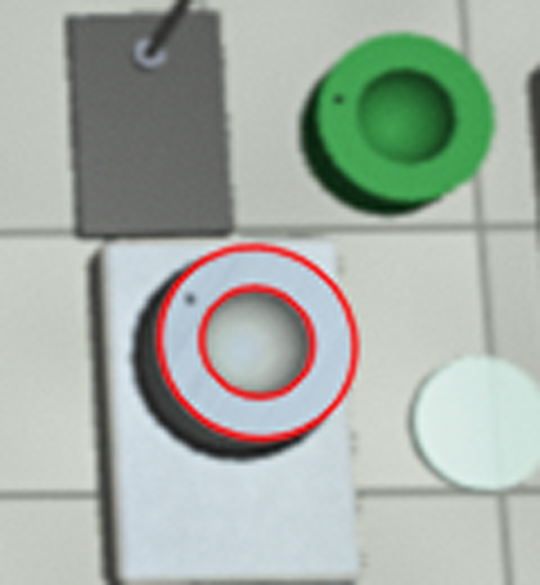

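Request:
drive_tool --increments '[[[0,-0.015,0],[0,0,0],-1],[[0,-0.04,0],[0,0,0],-1],[[0,-0.07,0],[0,0,0],-1],[[0,-0.1,0],[0,0,-0.1],-1],[[0,-0.13,0],[0,0,-0.1],-1],[[0,-0.145,0],[0,0,-0.1],-1],[[0,-0.15,0],[0,0,-0.1],-1],[[0,-0.15,0],[0,0,-0.1],-1]]'

```text
time: 8.93
position: [0.4855, -0.3095, 0.2502]
eef_rot: [-0.001, 1.0, 0.0, -0.0]
contact_force: [-0.5, -0.0, -5.4]
width: 0.0091
```

```bash
python3 - <<'E'
from station import ctrl
from h import *
import pickle
st=ctrl.state(); s=ctrl.snapshot("wrist"); print(st["time"],st["position"],st["contact_force"],st["joints"],st["width"],R.from_quat(st["eef_rot"]).as_matrix().round(4))
cv2.imwrite("pics/w6.png",s["img"][:,:,::-1]); pickle.dump((st,s),open("w6.pkl","wb"))
s=ctrl.snapshot("side");cv2.imwrite("pics/s6.png",cv2.resize(s["img"][20:240,200:420,::-1],None,fx=2.7,fy=2.7,interpolation=cv2.INTER_CUBIC))
pickle.dump(s,open("s6.pkl","wb"))
s=ctrl.snapshot("top");cv2.imwrite("pics/t6.png",cv2.resize(s["img"][50:290,300:480,::-1],None,fx=2.5,fy=2.5,interpolation=cv2.INTER_CUBIC))
pickle.dump(s,open("t6.pkl","wb"))
E
```

```text
8.925 [ 0.48550014 -0.30946092  0.25016461] [-0.51064144 -0.01285502 -5.41040166] [-2.27981438e-01  2.00826529e-01 -2.20982167e-01 -2.36609754e-04
 -1.14920068e+00 -1.34136981e+00] 0.009097685728949909 [[-1.0e+00 -1.3e-03 -2.0e-04]
 [-1.3e-03  1.0e+00  3.0e-04]
 [ 2.0e-04  3.0e-04 -1.0e+00]]
```

View pics/w6.png

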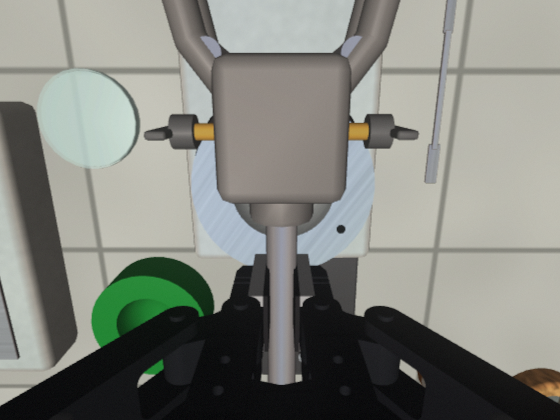

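View pics/s6.png

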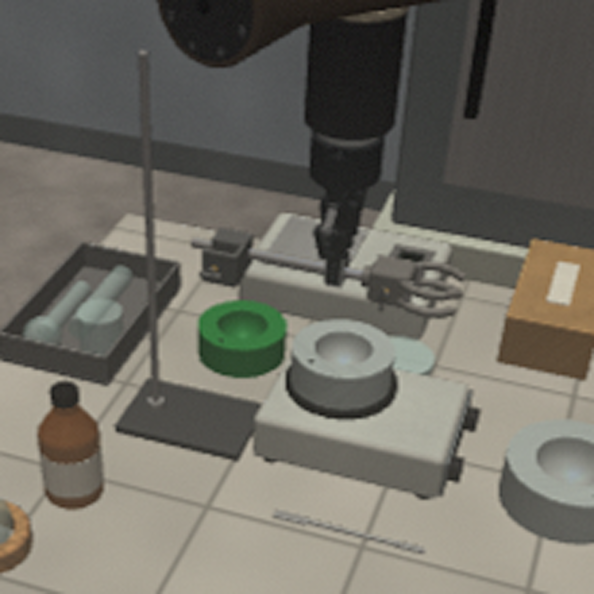

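View pics/t6.png

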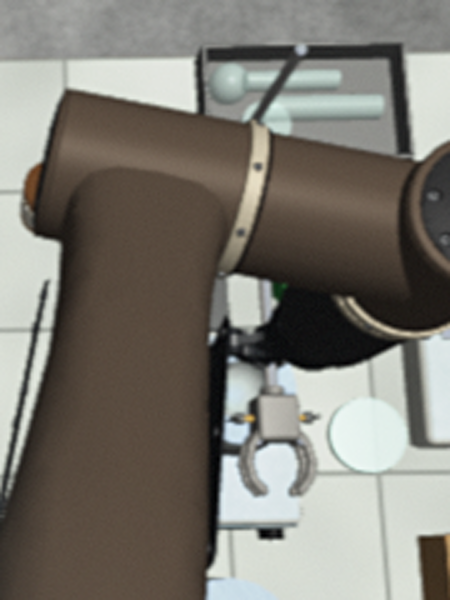

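```bash
python3 - <<'E'
from h import *
import pickle
s=pickle.load(open("s6.pkl","rb")); st,w=pickle.load(open("w6.pkl","rb"))
Rm,p=campose(s)
for (cu,cv) in [(218,65),(165,10),(275,20),(320,20)]:
    uv=(200+cu/2.7,20+cv/2.7)
    d=Rm@np.array([(uv[0]-s["cx"])/s["fx"],-(uv[1]-s["cy"])/s["fy"],-1.])
    print((cu,cv),[(p+d*(yy-p[1])/d[1]).round(3) for yy in (-.06,-.1,-.15,-.2)])
print("rodtop",proj(s,[.699,-.282,.462]), (200+143/2.7,20+52/2.7),"base",proj(s,[.699,-.282,.012]),(200+155/2.7,20+401/2.7))
# block overlay
img=w["img"][:,:,::-1].copy()
for c in ([.4705,-.310,.14],):
  for r in (.034,.06):
    a=np.linspace(0,2*np.pi,80); P=np.array(c)+np.c_[r*np.cos(a),r*np.sin(a),0*a]
    cv2.polylines(img,[np.int32(proj(w,P,st)*8)],True,(0,0,255),1,cv2.LINE_AA,3)
cv2.imwrite("pics/fit6.png",cv2.resize(img[100:300,160:400],None,fx=3,fy=3,interpolation=cv2.INTER_CUBIC))
E
```

```text
(218, 65) [array([ 0.535, -0.06 ,  0.551]), array([ 0.55 , -0.1  ,  0.534]), array([ 0.569, -0.15 ,  0.513]), array([ 0.587, -0.2  ,  0.492])]
(165, 10) [array([ 0.58 , -0.06 ,  0.588]), array([ 0.597, -0.1  ,  0.573]), array([ 0.618, -0.15 ,  0.554]), array([ 0.639, -0.2  ,  0.535])]
(275, 20) [array([ 0.49 , -0.06 ,  0.592]), array([ 0.502, -0.1  ,  0.577]), array([ 0.518, -0.15 ,  0.559]), array([ 0.534, -0.2  ,  0.54 ])]
(320, 20) [array([ 0.455, -0.06 ,  0.597]), array([ 0.466, -0.1  ,  0.582]), array([ 0.479, -0.15 ,  0.564]), array([ 0.493, -0.2  ,  0.546])]
rodtop [[252.92986282  38.21678459]] (252.96296296296296, 39.25925925925926) base [[257.58547572 169.11652372]] (257.4074074074074, 168.5185185185185)
```

View pics/fit6.png

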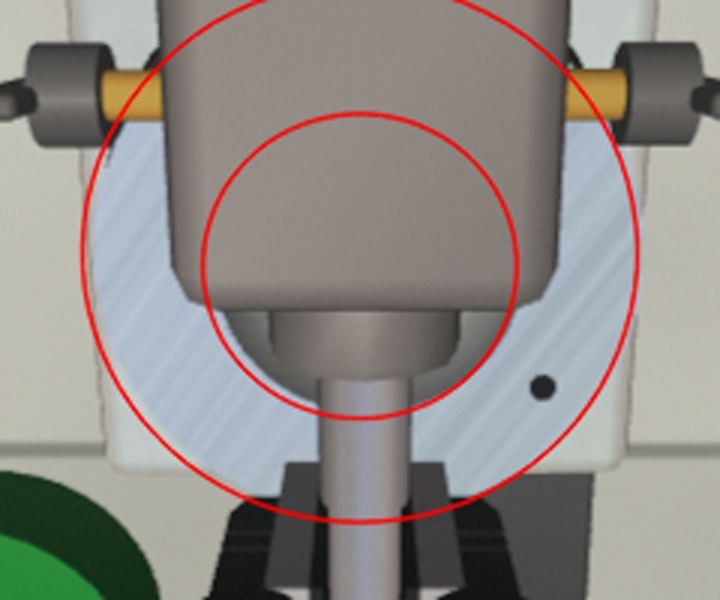

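Request:
drive_tool --increments '[[[0,0,0.005],[0,0,0],-1],[[-0.005,0,0.013],[0,0,0],-1],[[-0.015,0,0.0175],[0,0,0],-1],[[-0.03,0,0.0175],[0,0,0],-1],[[-0.045,0,0.0175],[0,0,0],-1],[[-0.053,0,0.0175],[0,0,0],-1],[[-0.055,0,0.0175],[0,0,0],-1],[[-0.055,0,0.0175],[0,0,0],-1]]'

```text
time: 10.07
position: [0.5404, -0.3097, 0.2327]
eef_rot: [-0.001, 1.0, 0.0, -0.0]
contact_force: [-0.3, -1.1, -5.0]
width: 0.0091
```

```bash
python3 - <<'E'
from station import ctrl
from h import *
import pickle
st=ctrl.state(); w=ctrl.snapshot("wrist"); print(st["time"],st["position"],st["contact_force"],st["width"])
pickle.dump((st,w),open("w7.pkl","wb"))
s=ctrl.snapshot("side"); pickle.dump(s,open("s7.pkl","wb"))
o=st["position"]+np.array([0,0,-.0106])
img=s["img"][:,:,::-1].copy()
for P in ([o+[.146,.017,.02],o+[.11,.017,.02],o+[.11,.039,.02],o+[.146,.039,.02]],[o+[-.028,0,0],o+[.175,0,0]],[[.699,-.282,.012],[.699,-.282,.462]]):
    cv2.polylines(img,[np.int32(proj(s,P)*8)],False,(0,0,255),1,cv2.LINE_AA,3)
a=np.hstack([s["img"][80:160,225:345,::-1],img[80:160,225:345]])
cv2.imwrite("pics/s7.png",cv2.resize(s["img"][70:170,235:345,::-1],None,fx=6,fy=6,interpolation=cv2.INTER_CUBIC))
cv2.imwrite("pics/s7o.png",cv2.resize(img[70:170,235:345],None,fx=6,fy=6,interpolation=cv2.INTER_CUBIC))
cv2.imwrite("pics/w7.png",w["img"][:,:,::-1])
E
```

```text
10.075 [ 0.54037784 -0.30968671  0.23273897] [-0.30925349 -1.13134015 -4.95236594] 0.009137180061915271
```

View pics/s7.png

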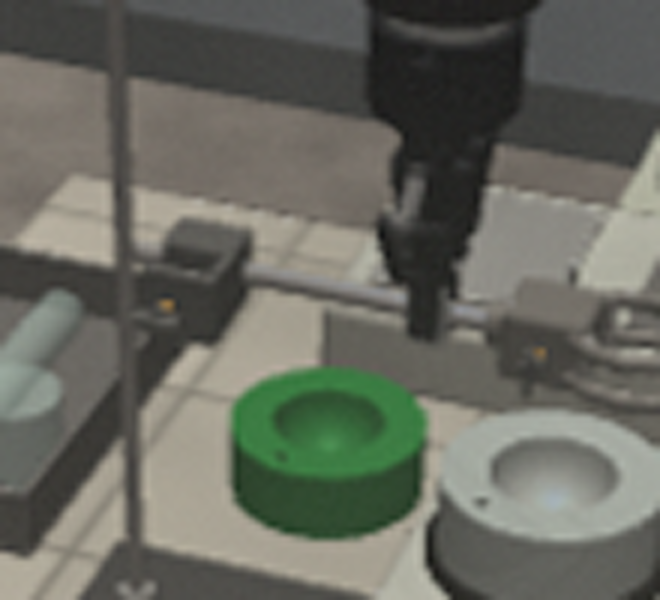

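View pics/s7o.png

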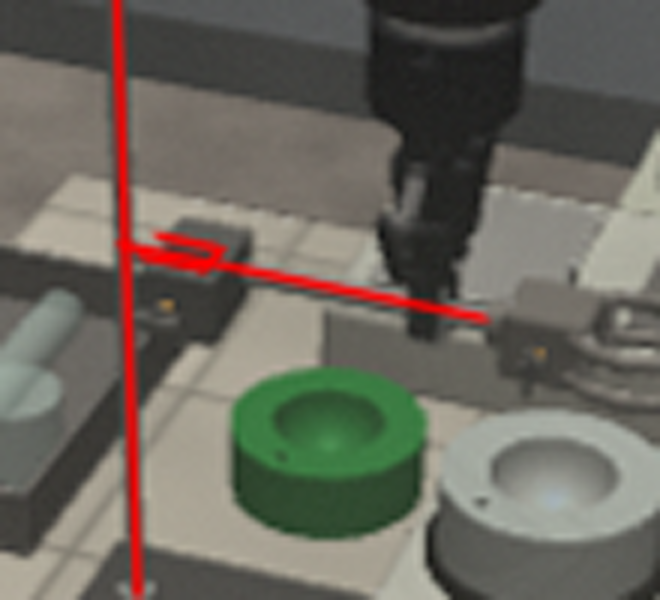

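View pics/w7.png

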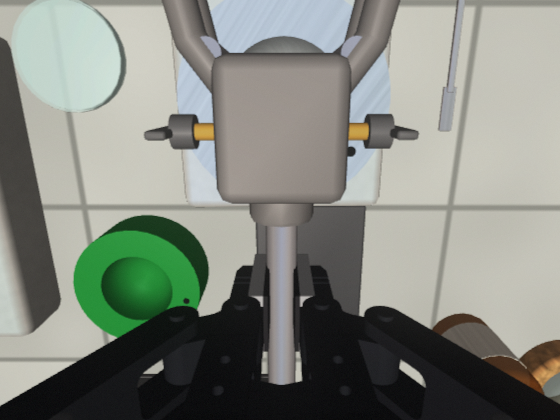

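Request:
drive_tool --increments '[[[-0.003,0,0],[0,0,0],-1],[[-0.008,0,0],[0,0,0],-1],[[-0.013,0,0],[0,0,0],-1],[[-0.018,0,0],[0,0,0],-1],[[-0.023,0,0],[0,0,0],-1],[[-0.028,0,0],[0,0,0],-1],[[-0.032,0,0],[0,0,0],-1],[[-0.0335,0,0],[0,0,0],-1],[[-0.0335,0,0],[0,0,0],-1],[[-0.0335,0,0],[0,0,0],-1]]'

```text
time: 11.42
position: [0.5739, -0.3097, 0.2328]
eef_rot: [-0.001, 1.0, 0.0, 0.0]
contact_force: [-0.6, -0.4, -4.2]
width: 0.0091
```

```bash
python3 - <<'E'
from station import ctrl
from h import *
import pickle
st=ctrl.state(); w=ctrl.snapshot("wrist"); print(st["time"],st["position"],st["contact_force"],st["width"],st["wrist_torque"])
pickle.dump((st,w),open("w8.pkl","wb"))
s=ctrl.snapshot("side"); pickle.dump(s,open("s8.pkl","wb"))
t=ctrl.snapshot("top"); pickle.dump(t,open("t8.pkl","wb"))
cv2.imwrite("pics/s8.png",cv2.resize(s["img"][70:170,235:345,::-1],None,fx=6,fy=6,interpolation=cv2.INTER_CUBIC))
cv2.imwrite("pics/w8.png",w["img"][:,:,::-1])
cv2.imwrite("pics/t8.png",cv2.resize(t["img"][50:290,300:480,::-1],None,fx=2.5,fy=2.5,interpolation=cv2.INTER_CUBIC))
E
```

```text
11.425 [ 0.57389931 -0.30966744  0.23282754] [-0.64932024 -0.42158193 -4.20387531] 0.009104526670926275 [-0.01123422 -0.04903351 -0.03200758]
```

View pics/s8.png

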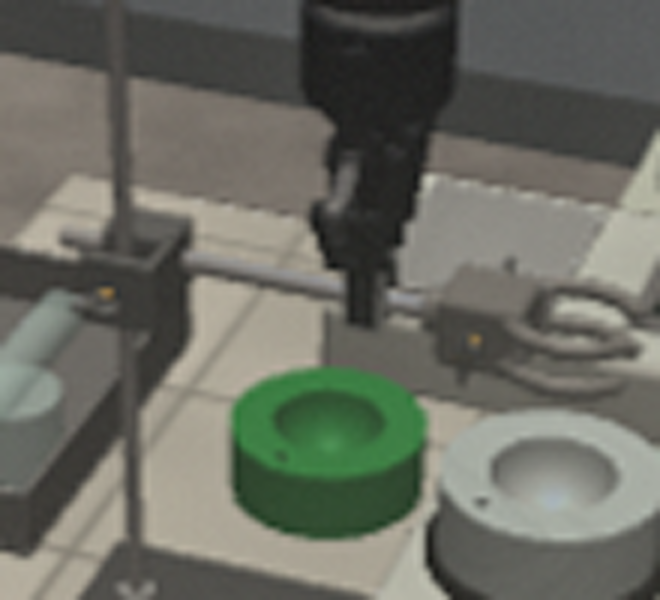

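View pics/w8.png

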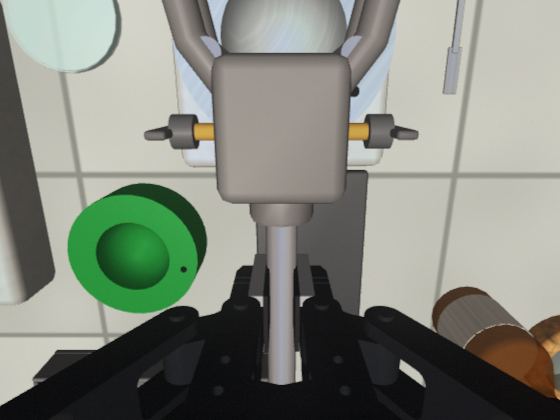

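View pics/t8.png

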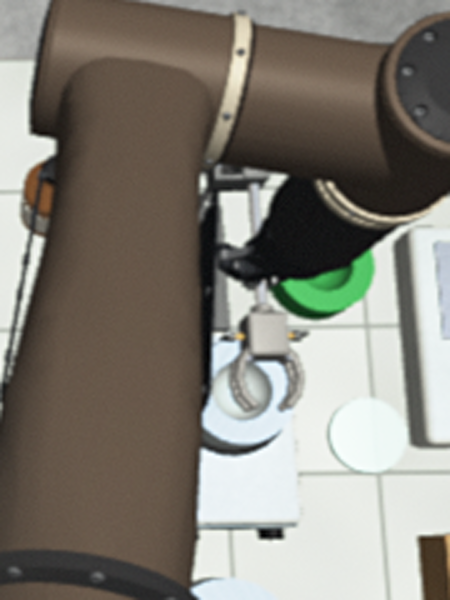

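```bash
python3 - <<'E'
from h import *
import pickle
st,w=pickle.load(open("w8.pkl","rb")); s=pickle.load(open("s8.pkl","rb")); t=pickle.load(open("t8.pkl","rb"))
o=st["position"]+np.array([0,0,-.0115])
def ov(S,stt,box,f,name):
    img=S["img"][:,:,::-1].copy(); x0,x1,y0,y1=box
    big=cv2.resize(img[y0:y1,x0:x1],None,fx=f,fy=f,interpolation=cv2.INTER_CUBIC)
    a=np.linspace(0,2*np.pi,60)
    for P,c in ((o+np.array([[.146,.017,.02],[.11,.017,.02],[.11,.039,.02],[.146,.039,.02],[.146,.046,.02],[.104,.046,.02],[.104,-.013,.02],[.146,-.013,.02],[.146,.017,.02]]),(0,0,255)),(o+np.array([[-.028,0,0],[.175,0,0]]),(0,0,255)),(np.array([.470,-.3085,.14])+.034*np.c_[np.cos(a),np.sin(a),0*a],(0,255,0)),(np.array([[.699,-.282,.012],[.699,-.282,.24]]),(0,255,0))):
        q=(proj(S,P,stt)-[x0,y0]+.5)*f-.5
        cv2.polylines(big,[np.int32(q*8)],False,c,1,cv2.LINE_AA,3)
    cv2.imwrite(name,big)
ov(s,None,(240,300,85,145),10,"pics/o8s.png")
ov(t,None,(370,430,110,220),5,"pics/o8t.png")
ov(w,st,(160,400,0,220),2.5,"pics/o8w.png")
E
```

```text
(no output)
```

View pics/o8s.png

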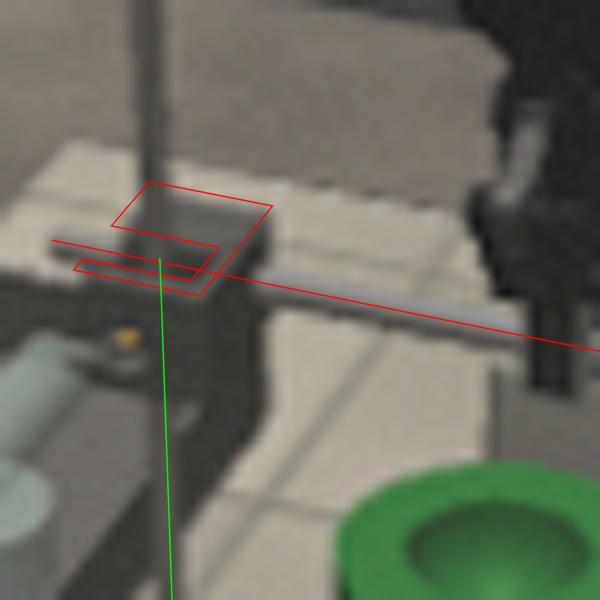

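View pics/o8t.png

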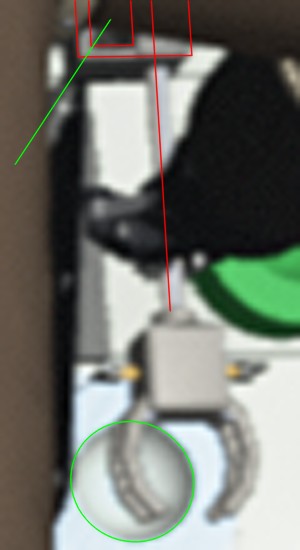

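View pics/o8w.png

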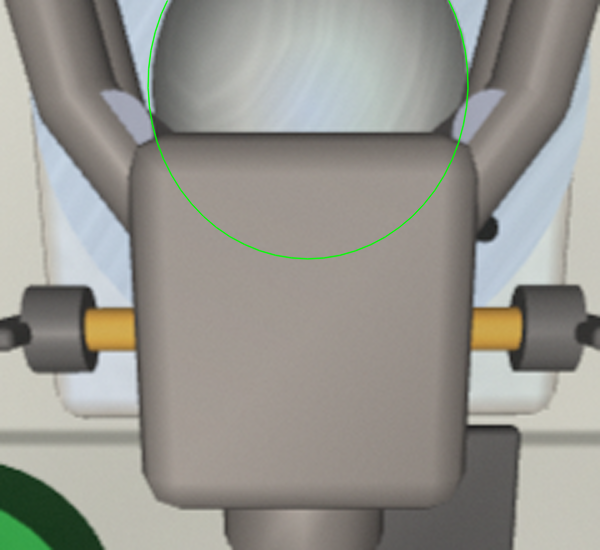

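```bash
python3 - <<'E'
from station import ctrl
import numpy as np
st=ctrl.state(); print(st["time"],st["position"],st["contact_force"],np.abs(st["qd"]).max(),st["width"])
print(ctrl.job_done())
st=ctrl.state(); print(st["time"],st["position"],st["contact_force"],np.abs(st["qd"]).max())
E
```

```text
11.575 [ 0.57390893 -0.30967178  0.23288736] [-0.3545025   0.79412433 -5.15824956] 0.0025813496856724174 0.008710710302353162
the job is handed in; nothing more can be done
None
the job is handed in; nothing more can be done
```

I picked up the clamp at its balance point, carried it level to the right-hand hotplate (station_2) and slid the boss's open slot onto that stand's rod. I handed the job in at 11.6 s with the arm holding it there; no verdict came back.

What my last checks, just before handing in, showed:
- **Stand rod:** it sits inside the boss slot in the side view, about 125 mm along the clamp and 28 mm sideways, to about 3 mm.
- **Jaws over the well:** they are about 2 mm off to one side of the block's axis.
- **Height:** the clamp's rod is about 0.221 m above the bench, roughly 8 cm above the block.
- **Contact and stillness:** sideways force was under 1 N, the vertical force matched the clamp's weight of about 5 N, and the arm was still.
- **Level:** the rod's line in the side view matches a level clamp.

Three readings did not agree fully:
- The top and wrist cameras differ by about 2 mm on where the block stands.
- Parts of the boss showed about 1 pixel (2–3 mm) lower in the side view than my model.
- The gripper reported about 9 mm opening on the 12 mm rod. The pictures show a sound grip with no slip between lying on the bench and lifted.

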